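# Take the sold sconce off its keyhole stud and pack it in the order crate

### The job

The blue ceramic sconce on the green display board is sold: slide it up until the stud's head is in the wide end of its keyhole, draw it off and stand it upright on the clear cloth in front of the board, letting go of it there. The board leaves no room for a finger behind it and the order crate leaves none beside it, so take it again front to back by the top of its back plate, and stand it upright on the grey felt in the crate's empty bay. It is ceramic, so lower it rather than drop it, and leave the white sconce hanging and everything else where it is.

Things in the scene. Friction and masses are not known exactly. Their poses are not given: they have to be found in the camera images.
- sconce_blue: The sold candle sconce, glazed blue ceramic, about 0.27 kg, loose, hung upright on one of the board's two studs. Origin: middle of its flat underside, on which it stands by itself; z up, y across its width, x from front to back. Ledge at the foot: 56 mm wide, 12 mm thick, rounded in front, out to x = -32 mm, with an empty brass tealight cup 43 mm across, up to z = 28 mm. Its front (-x) faces as the board's does.
- plate (a point): Point in the middle of the blue sconce's back plate, 98 mm above its underside (sconce x = +26 mm), axes as the sconce's. The plate is 56 mm wide (y), 12 mm thick (x), its top 26 mm above this point; side edges straight up to 12 mm above it, then corners rounded at 14 mm; solid from here up. Rubber bumpers hold it 5 mm off the board: no finger fits behind, so there it is held by its side edges.
- keyhole (a point): Centre of the wide round end (22 mm across) of the brass-edged keyhole through the blue sconce's plate, 72 mm above its underside. A slot 8 mm wide runs up from it to a round end centred 22 mm higher. As it hangs the stud is in the slot's top; with the sconce raised by 22 mm (18 to 25 will do) the stud's head passes through the wide end.
- sconce_white: The second sconce, same shape and frame, glazed white, hung on the other stud 130 mm beside the first (either may be the left one). It stays hanging.
- board: Table-top display board, fixed: green panel 18 mm thick in a wooden frame, 306 mm wide, 193 mm high, on two feet reaching 68 mm before the panel's middle. Origin: under the panel's middle; z up, y along the board, front to -x (front face at x = -9 mm). A hung sconce has its origin at x = -47, z = 60 mm here, its axes along the board's. The cloth before the board is clear for 150 mm.
- stud_left (a point): Underside of the head of the board's left (+y) stud, 19 mm before the panel, 155 mm up; the right stud is 130 mm to its -y side. Steel neck 5 mm thick, then a mushroom head 14 mm across and 5 mm thick. A sconce raised to the wide end is free once drawn straight forward (board's -x) by more than 25 mm.
- crate: Order crate of plywood, fixed: 228 mm long (y), 96 mm deep (x), origin under its middle, z up. Three bays along y, 72 mm apart, each 66 mm wide and 84 mm deep inside, floor 8 mm up. Dividers and end boards are 138 mm high, higher than a sconce standing inside: no finger fits between them and its sides. The slatted front and back are only 62 mm high.
- felt_pad: Grey felt pad, 78 x 60 x 3 mm, fixed on the floor of the empty bay (any of the three); origin at the middle of its underside, 8 mm above the dresser; x along the bay's depth, y along the crate. The sconce has 5 mm to spare on either side and 7 mm in depth when its origin is 2 to 3 mm to the pad's -x side, axes along the pad's (or half a turn round, then to the +x side).
- jar_lidded: Amber candle jar with a black lid, 57 mm across, 87 mm high, loose in one of the other two bays; origin under its middle.
- jar_open: Amber candle jar without lid, 57 mm across, 78 mm high, loose in one of the other two bays; origin under its middle.
- stone_dish: Dark soapstone dish of tumbled stones, 72 mm across, 26 mm high, at the left. Bystander.
- crystal_jade: Green crystal point, 69 mm high, at the left. Bystander.
- crystal_rose: Pink crystal point, 70 mm high, at the left. Bystander.
- bundle: Grey-green herb bundle, 142 mm long, lying at the far left. Bystander.
- salve_tin: Round salve tin, 53 mm across, 22 mm high, at the right front. Bystander.
- crystal_quartz: White crystal point, 74 mm high, at the right. Bystander.
Mind the look-alikes: they are no part of the job. Leave any red look-alike of the jar_open alone.

How it is judged:
By the outcome, as a careful person would: the job done as asked, in the order asked, and still so for the second after the job is handed in, with the robot touching nothing.
It also fails if it takes over 64 s, if anything falls off the work surface, if the arm or the gripper's body presses on something with over 40 N, if the wrist force passes 120 N, or if a joint passes its speed limit or range.

### The arm

A 6-joint arm with a two-finger parallel gripper is mounted at the origin on a cart in front of the work surface, level with it; the furniture and walls round the work are solid. World frame = base frame: x ahead of the robot, y to its left, z up, the work surface at z = 0. Lengths are in mm, angles in rad, forces in N, time in s.
With the tool pointing down it reaches from about 375 to 975 mm from the base axis. Payload 3.8 kg.
Tool frame: the origin (TCP) lies on the centre line of the jaws, within the pads' length; the fingertips stand 17 mm ahead of it and the grasp point (between the pads) lies 2 mm behind it; z points along the fingers, y is the direction in which the jaws open and shut (so a half turn about z gives the same grasp; the last joint's range is limited). The gripper opens to 85 mm and grips with 20 to 120 N. Pads are 22 mm wide; open, the fingers measure 114 mm over their backs; the gripper's body (76 mm by 85 mm) begins 54 mm behind the grasp point. The pads swing forward as they close: fully open they stand 13 mm farther back than shut.
Start: joints at [1.186, 0.264, 1.604, -0, 1.274, -0.037], TCP at [230.058, 634.58, 248.28] pointing down, gripper open.
Joint ranges: [-2.63, 2.63], [-0.94, 2.18], [0.31, 2.57], [-1.31, 4.45], [0, 2.66], [-2.55, 2.55]. Speed limits (rad/s): [2.57, 2.57, 3.14, 3.14, 3.14, 3.14].

### API

Orientations are given as a 3x3 rotation matrix whose columns are the frame's x, y, z axes.
In Python, from station import arm gives the robot as it stands. The module is installed in compiled form; this text tells all that it offers.
- The arm moves only by the tool arm_command, never from a script. Its argument "steps" is a list of rows, each an object of numbers: "tx", "ty", "tz": the shift along the tool's x, y, z in cm; "roll": the turn about the tool's z in rad. A call has 1 to 20 rows; each row shifts and turns the commanded pose from where the row before left it, along the tool's axes as they then stand; what a row does not reach is not made up. A row lasts 1/12 s, in which the tool goes at most 41.7 mm and 7.16 degrees, less where a joint would pass 70% of its speed; a pose out of reach is approached as far as the arm can. A call is refused whole if a number of a shift passes 4.17 or a number of a turn 0.125, either way. A call with a gripper value outside its range is refused whole. "fingers" is the finger opening in cm, from 0 to 8.54, set as the call begins (left out, the last holds). The fingers move at their own pace and stop on an object; the grip force is fixed at half the most. Time passes only in rows, so rows that do not move let the fingers close. It gives the time, the measured TCP pose, the force and the opening at its end, in the units of the state.
- arm.get_obs(): the state, without advancing time (a new reading comes with each control period).
- arm.grab_frame(name): name is "scene" or "top" or "wrist"; returns a dict with "color" (400x640x3 uint8, red, green, blue), "depth" (400x640 float32, mm along the optical axis (not along the pixel's ray), 0 where there is no reading), "K" (3x3 intrinsics, pixels), "rvec" (rotation vector, rad) and "tvec" (3), from world to camera coordinates, as OpenCV has them. Camera axes: x right, y down, z forward; pixel columns grow to the right and rows downward; lengths in mm; the calibration is good to about 2 mm. A picture is of the moment at which its call begins.
- arm.job_done(): hands the job in, once; it reports no verdict.
Trained networks look in a picture, given as the dict that the camera call returned (one of the last four; its "shot" number tells which), for a name from the list of things; names that differ only in an ending like _2 or _b are one class to them, and where a whole thing is asked for, a point or a joint stands for the part that bears it (a point fixed in the world has none). Each returns a list of dicts, best first, with "confidence" (0 to 1); they miss things now and then, are a little off and sometimes report something else, mostly with a low value. They report only what shows in the picture. A call takes as long as a camera call. They do not tell look-alikes from the thing itself.
- arm.find_in(picture, label): "centre" ([column, row] in pixels, amid what is visible of it).
- arm.mark_of(picture, label): "centre" ([column, row] in pixels: a listed point, or the origin of a listed thing).
The state is a dict: "clock": time; "joints": joint angles; "joint_vel": joint speeds; "joint_efforts": joint torques, N m; "tcp_pos": TCP position; "tool_rot": TCP orientation; "ft_force": force on the tool from outside, world axes, zero at the start; "torque": the same for the moment, N m; "finger_gap": finger opening in mm.
Only numpy, scipy, OpenCV 4.12 (cv2) and the standard library are available. Lean on these libraries where they do the work, as an engineer would, in place of code of your own. Each camera call takes 0.05 s, during which the arm holds its last target. There are 200 camera calls.

## Working session

There is one attempt and no reset: what is moved stays moved. The work goes in short steps, Python scripts to look and compute and a tool call to move; the robot and the scene stay as the last step left them, time stands still between calls to the robot, and variables do not carry over. Pictures are saved under pics/ and viewed, about 8 in all and at most 12, crops included, and the job is handed in when it is done.

Besides the shell and the picture viewer there is one more tool, called after "Call:" by a JSON object that holds its "method" and its "body", one argument or row to a line. arm_command: Moves the arm, as the interface text tells. Its arguments: {"type":"object","properties":{"steps":{"type":"array","items":{"type":"object","properties":{"tx":{"type":"number"},"ty":{"type":"number"},"tz":{"type":"number"},"roll":{"type":"number"}}}},"fingers":{"type":"number"}},"required":["steps"]}

```bash
mkdir -p pics; cat > h.py <<'E'
from station import arm
import numpy as np, cv2
np.set_printoptions(precision=1,suppress=True)
def shot(n,save=None):
    f=arm.grab_frame(n)
    if save: cv2.imwrite('pics/'+save,f['color'][:,:,::-1])
    return f
def ray(f,px):
    R=cv2.Rodrigues(np.array(f['rvec'],float))[0];t=np.array(f['tvec'],float).ravel()
    d=np.linalg.inv(f['K'])@np.array([px[0],px[1],1.0])
    return -R.T@t, R.T@d
def at_z(f,px,z):
    o,d=ray(f,px); return o+d*(z-o[2])/d[2]
def at_depth(f,px):
    o,d=ray(f,px);c,r=int(round(px[0])),int(round(px[1]))
    w=f['depth'][max(r-1,0):r+2,max(c-1,0):c+2];w=w[w>0]
    return o+d*np.median(w) if len(w) else None
def cloud(f):
    R=cv2.Rodrigues(np.array(f['rvec'],float))[0];t=np.array(f['tvec'],float).ravel()
    v,u=np.mgrid[:400,:640];z=f['depth']
    p=np.stack([u,v,np.ones_like(u)],-1)@np.linalg.inv(f['K']).T*z[...,None]
    return (p-t)@R
def tri(a,b):
    (o,d),(p,e)=a,b
    s=np.linalg.lstsq(np.stack([d,-e],1),p-o,rcond=None)[0]
    x,y=o+d*s[0],p+e*s[1]; return (x+y)/2,np.linalg.norm(x-y)
E
python3 - <<'E'
from h import *
o=arm.get_obs();print(o['tool_rot'],o['tcp_pos'],o['clock'],o['ft_force'])
F={n:shot(n) for n in('scene','top','wrist')}
cv2.imwrite('pics/a.png',np.vstack([F['scene']['color'],F['top']['color']])[:,:,::-1][:, :])
im=cv2.imread('pics/a.png');cv2.imwrite('pics/a.png',cv2.resize(im,(480,600)))
cv2.imwrite('pics/w.png',F['wrist']['color'][:,:,::-1])
for n in F:
  f=F[n];print(n,'cam',ray(f,(320,200)))
  for l in['sconce_blue','plate','keyhole','sconce_white','board','stud_left','crate','felt_pad','jar_lidded','jar_open']:
    for k in ('mark_of','find_in'):
      r=getattr(arm,k)(f,l)
      for q in r[:2]:print(n,l,k,np.round(q['centre'],1),round(q['confidence'],2),at_depth(f,q['centre']) if 0<=q['centre'][0]<640 and 0<=q['centre'][1]<400 else None)
E
```

```text
[[-0.9  0.3 -0. ]
 [ 0.3  0.9 -0. ]
 [ 0.  -0.  -1. ]] [229.8 634.  247. ] 0.0 [-0.5  0.2 -0.8]
scene cam (array([-259. ,  956.1,  812. ]), array([ 0.5, -0.7, -0.5]))
scene sconce_blue mark_of [309.7 208.7] 0.86 [551.3  -1.2  74.8]
scene sconce_blue mark_of [378.4 189.8] 0.68 [ 448.8 -344.6   47.9]
scene sconce_blue find_in [305.6 198.8] 0.96 [570.6  -1.  111.7]
scene plate mark_of [309.6 185.5] 0.56 [569.1 -24.3 159.7]
scene plate mark_of [281.1 197.3] 0.47 [566.7 133.4 177.7]
scene plate find_in [310.3 205.3] 0.69 [558.6 -13.9  81.5]
scene plate find_in [361.  193.3] 0.61 [ 476.8 -248.    62.2]
scene keyhole mark_of [301.7 192.2] 0.79 [570.3  20.6 149.4]
scene keyhole find_in [308.  200.1] 0.6 [567.8 -11.6 102.4]
scene sconce_white mark_of [288.7 227.9] 0.62 [529.1 142.5  70.3]
scene sconce_white find_in [286.5 216.2] 0.81 [566.8 111.8  90. ]
scene board mark_of [291.5 231.1] 0.89 [573.9  81.9   6.1]
scene board find_in [273.5 209.6] 0.88 [587.1 154.5 130.4]
scene stud_left mark_of [282.7 201. ] 0.69 [566.5 126.9 160.1]
scene stud_left find_in [273.2 202.1] 0.88 [584.5 155.7 162.3]
[... 1652 characters left out ...]
   50.  179.2]
top stud_left find_in [178.9 215.6] 0.36 [430.4 454.2  20. ]
top crate find_in [433.7 197.7] 0.88 [ 483.5 -352.3   78.7]
top crate find_in [233.5 224.8] 0.59 [400.7 277.2  20.3]
top felt_pad mark_of [415.5 195.1] 0.79 [ 487.4 -285.1  135. ]
top felt_pad find_in [296.1 159.7] 0.58 [587.1  66.8 180.2]
top felt_pad find_in [421.2 195.6] 0.55 [ 494.9 -328.5   10.7]
top jar_lidded find_in [400.6 191.1] 0.51 [ 502.7 -248.    94.6]
top jar_open mark_of [439.7 195.8] 0.63 [ 485.1 -355.9  137.7]
top jar_open find_in [362.6 215.4] 0.61 [ 429.6 -134.4   59.2]
top jar_open find_in [448.5 194.6] 0.51 [ 494.  -401.6   65.7]
wrist cam (array([151.8, 663.5, 371.5]), array([ 0.3, -0.1, -0.9]))
```

View pics/a.png

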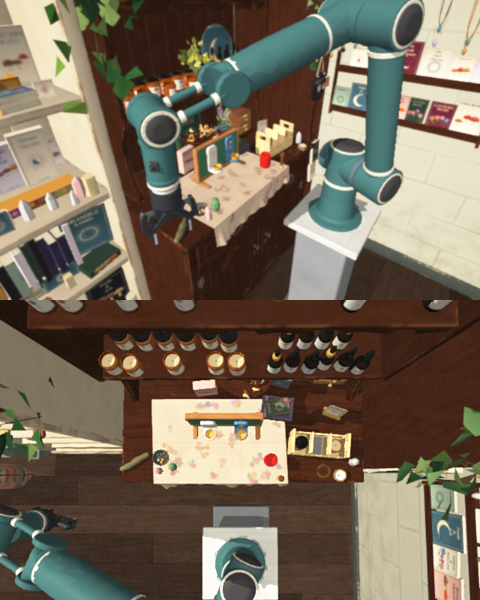

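The scene shows the board with the white sconce to the left and the blue one to the right, the crate at the right, and a red jar in front of it. Next I'll get precise geometry from the top depth image.

```bash
python3 - <<'E'
from h import *
f=shot('top');c=f['color'];P=cloud(f)
cv2.imwrite('pics/b.png',cv2.resize(c[130:260,160:480],(800,325),interpolation=cv2.INTER_CUBIC)[:,:,::-1])
# board top edge: frame points z 180-200
def rect(m,name):
    p=P[m];print(name,len(p),p.mean(0),cv2.minAreaRect(p[:,:2].astype(np.float32)))
X,Y,Z=P[...,0],P[...,1],P[...,2]
m=(Z>180)&(Z<200)&(X>540)&(X<640)&(Y>-150)&(Y<250);rect(m,'boardtop')
p=P[m];l=cv2.fitLine(p[:,:2].astype(np.float32),cv2.DIST_HUBER,0,.01,.01).ravel();print(l, np.sort(p[:,1])[[0,3,-4,-1]])
m=(Z>45)&(Z<150)&(X>400)&(X<580)&(Y<-215)&(Y>-480);rect(m,'crate')
m=(Z>128)&(Z<146)&(X>400)&(X<580)&(Y<-215)&(Y>-480);rect(m,'cratehi')
# felt: low-z in the crate
h=c.astype(int)
m=(Z>4)&(Z<20)&(X>430)&(X<540)&(Y<-240)&(Y>-440);rect(m,'floor')
for a in('blue',):
    m=(h[...,2]>h[...,0]+25)&(X>500)&(X<600)&(Y<40)&(Y>-60)&(Z>100)&(Z<200);rect(m,'bluetop')
f=shot('scene');c=f['color']
cv2.imwrite('pics/c.png',cv2.resize(c[150:290,230:410],(800,622),interpolation=cv2.INTER_CUBIC)[:598,:,::-1])
E
```

```text
boardtop 1114 [595.6  57.9 191.3] ((589.6063842773438, 59.601287841796875), (302.7817077636719, 43.1587028503418), 89.89566040039062)
[  0.    1.  596.   58.7] [-91.8 -91.3 210.6 211. ]
crate 1674 [ 495.7 -345.3   89.8] ((495.6612854003906, -349.4463806152344), (284.1915283203125, 113.51405334472656), 79.92202758789062)
cratehi 301 [ 499.4 -355.9  136.7] ((499.7431945800781, -323.5972900390625), (224.28756713867188, 95.37689208984375), 85.11534881591797)
floor 549 [ 489.  -337.9   10.5] ((485.9715270996094, -336.5113830566406), (192.40570068359375, 107.4391860961914), 89.98711395263672)
bluetop 126 [575.4  -4.7 175. ] ((577.3722534179688, -3.1058216094970703), (57.22325134277344, 18.75904655456543), 89.66043090820312)
```

View pics/b.png

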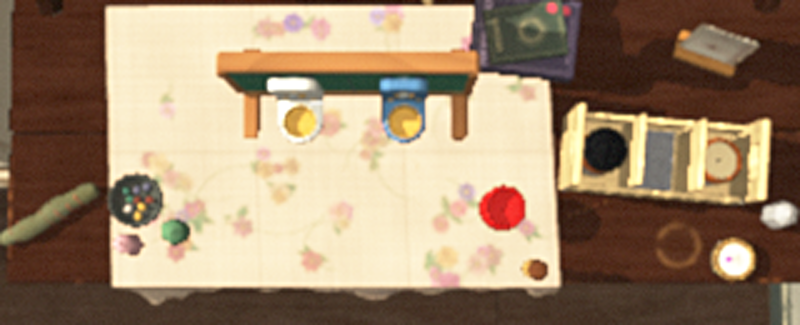

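View pics/c.png

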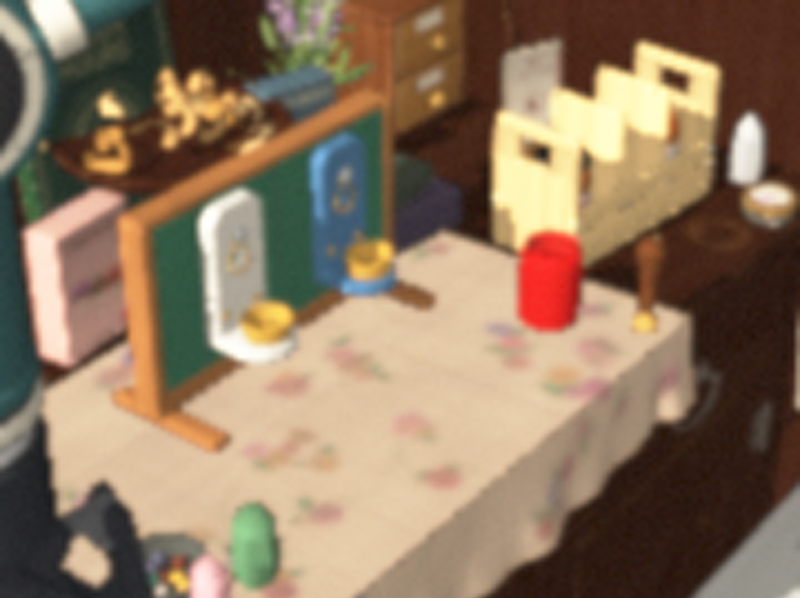

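Three pictures viewed so far. The red jar is at about (500,207) in the crop, the blue sconce hangs on the right stud, and the empty bay is the middle one (grey, about (660,160)), with the crate yawed a few degrees. First I'll roll to align the tool.

```bash
cat >> h.py <<'E'
def to(p,yaw=None):
    "tool-frame shift (cm) from here to world TCP p; world angle of tool y to go (rad; roll is minus)"
    o=arm.get_obs();R=np.array(o['tool_rot']);d=R.T@(np.array(p)-o['tcp_pos'])/10
    a=np.arctan2(R[1,1],R[0,1])
    print('t',round(o['clock'],2),'tcp',np.array(o['tcp_pos']).round(1),'F',np.array(o['ft_force']).round(1),'gap',round(o['finger_gap'],1),'yawY',round(a,4),'shift cm',d.round(2),'roll',None if yaw is None else round(a-yaw,4))
E
python3 -c "
from h import *
to((460,-5,330),np.pi/2)"
```

```text
t 3.25 tcp [230.  634.6 248.3] F [-0.9 -0.1  0.3] gap 85.4 yawY 1.223 shift cm [-43.4 -52.3  -8.2] roll -0.3478
```

Call:
{"method": "arm_command", "body": {
  "steps": [
    {"roll": -0.116, "tz": -2.7},
    {"roll": -0.116, "tz": -2.7},
    {"roll": -0.116, "tz": -2.7},
    {"tx": -1.35, "ty": -3.76},
    {"tx": -1.35, "ty": -3.76},
    {"tx": -1.35, "ty": -3.76},
    {"tx": -1.35, "ty": -3.76},
    {"tx": -1.35, "ty": -3.76},
    {"tx": -1.35, "ty": -3.76},
    {"tx": -1.35, "ty": -3.76},
    {"tx": -1.35, "ty": -3.76},
    {"tx": -1.35, "ty": -3.76},
    {"tx": -1.35, "ty": -3.76},
    {"tx": -1.35, "ty": -3.76},
    {"tx": -1.35, "ty": -3.76},
    {"tx": -1.35, "ty": -3.76},
    {"tx": -1.35, "ty": -3.76},
    {"tx": -1.35, "ty": -3.76},
    {"tx": -1.35, "ty": -3.76},
    {"tx": -1.35, "ty": -3.76}
  ]
}}

```text
validation failed for argument at $.st...
```

```bash
python3 - <<'E'
from h import *
f=shot('wrist','d.png');P=cloud(f);np.savez('d.npz',P=P,c=f['color'])
to((480,-5,300),np.pi/2);print(np.array(arm.get_obs()['joints']).round(2))
print(ray(f,(320,200)))
X,Y,Z=P[...,0],P[...,1],P[...,2];h=f['color'].astype(int)
B=(h[...,2]>h[...,0]+30)&(h[...,2]>h[...,1]+10)&(X>450)&(X<600)&(abs(Y+5)<45)
for a,b in((60,100),(110,135),(135,160),(160,175),(175,190)):
    m=B&(Z>a)&(Z<b);p=P[m]
    if len(p)>10:print(a,len(p),np.percentile(p,[1,5,50,95,99],axis=0)[:,:2].T.ravel(), 'zmax',p[:,2].max())
for l in('plate','keyhole','sconce_blue'):
    for q in arm.mark_of(f,l)[:2]:print(l,q['centre'],q['confidence'],at_depth(f,q['centre']))
E
```

```text
t 3.3 tcp [230.1 634.6 248.3] F [ 0.1  1.3 -0.2] gap 85.5 yawY 1.223 shift cm [-45.3 -51.6  -5.2] roll -0.3478
[ 1.2  0.3  1.6  0.   1.3 -0. ]
(array([151.9, 663.9, 372.7]), array([ 0.3, -0.1, -0.9]))
```

View pics/d.png

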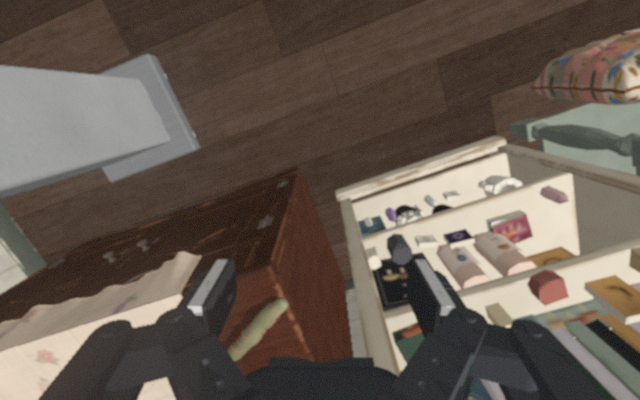

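The call was refused, so the arm did not move and the picture (view 4) shows only the starting view. I'll retry with all four keys in each row.

Call:
{"method": "arm_command", "body": {
  "steps": [
    {"tx": 0, "ty": 0, "tz": -2.7, "roll": -0.116},
    {"tx": 0, "ty": 0, "tz": -2.7, "roll": -0.116},
    {"tx": 0, "ty": 0, "tz": -2.7, "roll": -0.116}
  ]
}}

```text
clock: 3.7
tcp_pos: [229.8, 634.1, 329.3]
tool_rot: [[-1.0, -0.006, -0.001], [-0.006, 1.0, -0.002], [0.001, -0.002, -1.0]]
ft_force: [0.6, -0.3, 0.6]
finger_gap: 85.4
```

Call:
{"method": "arm_command", "body": {
  "steps": [
    {"tx": -1.35, "ty": -3.76, "tz": 0, "roll": 0},
    {"tx": -1.35, "ty": -3.76, "tz": 0, "roll": 0},
    {"tx": -1.35, "ty": -3.76, "tz": 0, "roll": 0},
    {"tx": -1.35, "ty": -3.76, "tz": 0, "roll": 0},
    {"tx": -1.35, "ty": -3.76, "tz": 0, "roll": 0},
    {"tx": -1.35, "ty": -3.76, "tz": 0, "roll": 0},
    {"tx": -1.35, "ty": -3.76, "tz": 0, "roll": 0},
    {"tx": -1.35, "ty": -3.76, "tz": 0, "roll": 0},
    {"tx": -1.35, "ty": -3.76, "tz": 0, "roll": 0},
    {"tx": -1.35, "ty": -3.76, "tz": 0, "roll": 0},
    {"tx": -1.35, "ty": -3.76, "tz": 0, "roll": 0},
    {"tx": -1.35, "ty": -3.76, "tz": 0, "roll": 0},
    {"tx": -1.35, "ty": -3.76, "tz": 0, "roll": 0},
    {"tx": -1.35, "ty": -3.76, "tz": 0, "roll": 0},
    {"tx": -1.35, "ty": -3.76, "tz": 0, "roll": 0},
    {"tx": -1.35, "ty": -3.76, "tz": 0, "roll": 0},
    {"tx": -1.35, "ty": -3.76, "tz": 0, "roll": 0},
    {"tx": 0, "ty": 0, "tz": 0, "roll": 0},
    {"tx": 0, "ty": 0, "tz": 0, "roll": 0}
  ]
}}

```text
clock: 5.28
tcp_pos: [460.0, -6.6, 329.2]
tool_rot: [[-1.0, 0.005, -0.0], [0.005, 1.0, 0.0], [0.0, 0.0, -1.0]]
ft_force: [0.5, 0.5, 0.6]
finger_gap: 85.5
```

```bash
python3 - <<'E'
from h import *
f=shot('wrist','e.png');P=cloud(f);np.savez('e.npz',P=P,c=f['color'])
to((480,-5,300),np.pi/2);print(np.array(arm.get_obs()['joints']).round(2))
print(ray(f,(320,200)))
X,Y,Z=P[...,0],P[...,1],P[...,2];h=f['color'].astype(int)
B=(h[...,2]>h[...,0]+30)&(h[...,2]>h[...,1]+10)&(X>450)&(X<600)&(abs(Y+5)<45)
for a,b in((60,100),(110,135),(135,160),(160,175),(175,190)):
    m=B&(Z>a)&(Z<b);p=P[m]
    if len(p)>10:print(a,len(p),np.percentile(p,[1,5,50,95,99],axis=0)[:,:2].T.ravel(), 'zmax',p[:,2].max())
for l in('plate','keyhole','sconce_blue'):
    for q in arm.mark_of(f,l)[:2]:print(l,q['centre'],q['confidence'],at_depth(f,q['centre']))
E
```

```text
t 5.33 tcp [459.6  -5.1 329.2] F [-0.2  0.4  0.1] gap 85.6 yawY 1.5684 shift cm [-2.   0.   2.9] roll -0.0024
[-0.1 -0.2  1.9  0.   1.4 -1.6]
(array([376.9,  -5.4, 453.7]), array([ 0.3, -0. , -0.9]))
60 281 [518.8 520.  539.3 569.9 570.2 -30.3 -29.    6.1  20.2  20.4] zmax 99.92601464060817
110 170 [568.7 569.  569.8 579.3 580.9 -30.4 -23.3   7.7  19.9  20.9] zmax 134.85528587570667
135 237 [568.6 568.8 569.4 570.2 586.7 -30.7 -27.9  10.   20.6  23.7] zmax 159.9778849729813
160 353 [568.4 568.7 569.4 586.8 587.4 -30.7 -26.9   0.3  20.9  21.9] zmax 174.9767557145312
175 620 [568.4 568.7 573.5 581.2 586.7 -30.3 -27.9  -5.3  16.3  19.4] zmax 184.296257407812
plate [319.5, 280.2] 0.65 [569.5  -8.  166.9]
keyhole [321.8, 267.6] 0.93 [563.1  -5.4 151.5]
sconce_blue [324.0, 225.4] 0.89 [545.2  -2.1  71.8]
```

View pics/e.png

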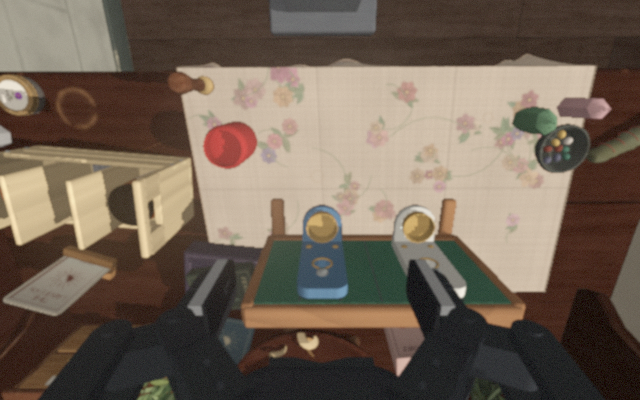

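View 5: the blue sconce is at (322,250), with the white one to its right and clear space between. Next: board yaw and how far the frame stands out.

```bash
python3 - <<'E'
from h import *
d=np.load('e.npz');P=d['P'];h=d['c'].astype(int);X,Y,Z=P[...,0],P[...,1],P[...,2]
def fit(m,n):
    p=P[m];l=cv2.fitLine(p[:,:2].astype(np.float32),cv2.DIST_HUBER,0,.01,.01).ravel();print(n,len(p),l,np.percentile(p,[1,3,50,97,99],axis=0)[:,0])
fit((Z>188)&(Z<197)&(X>570)&(X<620)&(abs(Y-60)<140),'frame top')
fit((h[...,1]>h[...,0]+10)&(Z>40)&(Z<150)&(X>575)&(X<600)&(abs(Y-60)<130),'panel')
m=(Z>188)&(Z<197)&(X>570)&(X<620)
ys=[];xs=[]
for y in range(-80,200,10):
    p=P[m&(abs(Y-y)<5)]
    if len(p)>5: ys.append(y);xs.append(np.percentile(p[:,0],2))
print(np.polyfit(ys,xs,1),xs[::4])
E
```

```text
frame top 3812 [  0.   -1.  597.7  35.4] [587.7 588.2 597.7 610.6 611.2]
panel 4156 [  0.    1.  587.   51.8] [580.9 585.9 587.  588.  588.2]
[  0.  588.4] [np.float64(587.6030906404237), np.float64(587.9575414877), np.float64(587.9968585314978), np.float64(588.3036702754513), np.float64(587.7283134630688), np.float64(588.9076300296821)]
```

Call:
{"method": "arm_command", "body": {
  "steps": [
    {"tx": -3.7, "ty": 0, "tz": 0, "roll": 0},
    {"tx": -3.7, "ty": 0, "tz": 0, "roll": 0},
    {"tx": -3.7, "ty": 0, "tz": 2.5, "roll": 0},
    {"tx": 0, "ty": 0, "tz": 3.5, "roll": 0},
    {"tx": 0, "ty": 0, "tz": 3.0, "roll": 0},
    {"tx": 0, "ty": 0, "tz": 0, "roll": 0},
    {"tx": 0, "ty": 0, "tz": 0, "roll": 0}
  ]
}}

```text
clock: 6.07
tcp_pos: [566.5, -2.9, 239.0]
tool_rot: [[-1.0, -0.003, -0.005], [-0.003, 1.0, 0.0], [0.005, 0.0, -1.0]]
ft_force: [-0.2, -0.8, -0.1]
finger_gap: 85.2
```

```bash
python3 - <<'E'
from h import *
f=shot('wrist','f.png');P=cloud(f)
to((571,-5,150),np.pi/2)
X,Y,Z=P[...,0],P[...,1],P[...,2];h=f['color'].astype(int)
B=(h[...,2]>h[...,0]+30)&(h[...,2]>h[...,1]+10)&(X>450)&(X<600)&(abs(Y+5)<45)
for a,b in((110,160),(160,175),(175,190)):
    m=B&(Z>a)&(Z<b);p=P[m]
    if len(p)>10:print(a,len(p),np.percentile(p,[1,5,50,95,99],axis=0)[:,:2].T.ravel(), 'zmax',p[:,2].max())
E
```

```text
t 6.12 tcp [568.   -3.2 241.6] F [-0.8 -0.4 -0.2] gap 85.5 yawY 1.5731 shift cm [-0.3 -0.2  9.2] roll 0.0023
110 418 [569.  569.2 569.7 574.1 587.2 -26.8 -19.3  11.5  21.   26.3] zmax 159.8859247725256
160 505 [568.9 569.1 569.5 586.6 587.3 -29.6 -23.2   4.   21.1  21.9] zmax 174.99299526144412
175 1457 [568.9 569.2 574.2 580.9 583.8 -30.4 -27.8  -4.8  16.9  19.4] zmax 184.3352023821544
```

View pics/f.png

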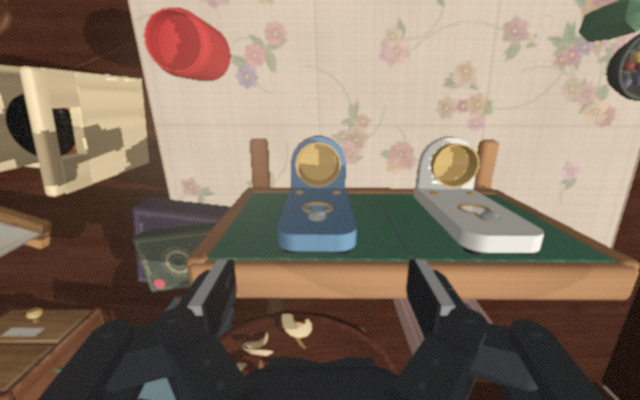

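View 6: the blue plate's top edge spans (280–356, 240) between the open fingers, well centred. Descending.

Call:
{"method": "arm_command", "body": {
  "steps": [
    {"tx": -0.3, "ty": -0.2, "tz": 2.0, "roll": 0.002},
    {"tx": 0, "ty": 0, "tz": 2.5, "roll": 0},
    {"tx": 0, "ty": 0, "tz": 2.5, "roll": 0},
    {"tx": 0, "ty": 0, "tz": 1.7, "roll": 0},
    {"tx": 0, "ty": 0, "tz": 0.5, "roll": 0},
    {"tx": 0, "ty": 0, "tz": 0, "roll": 0},
    {"tx": 0, "ty": 0, "tz": 0, "roll": 0}
  ]
}}

```text
clock: 6.7
tcp_pos: [572.8, -6.4, 151.7]
tool_rot: [[-1.0, 0.001, 0.004], [0.001, 1.0, -0.0], [-0.004, -0.0, -1.0]]
ft_force: [0.6, -0.4, -0.4]
finger_gap: 85.6
```

```bash
python3 -c "
from h import *
to((571,-5,150),np.pi/2)"
```

```text
t 6.7 tcp [572.8  -6.4 151.7] F [ 0.6 -0.4 -0.4] gap 85.6 yawY 1.5694 shift cm [0.2 0.1 0.2] roll -0.0014
```

Call:
{"method": "arm_command", "body": {
  "fingers": 4.0,
  "steps": [
    {"tx": 0, "ty": 0, "tz": 0, "roll": 0},
    {"tx": 0, "ty": 0, "tz": 0, "roll": 0},
    {"tx": 0, "ty": 0, "tz": 0, "roll": 0},
    {"tx": 0, "ty": 0, "tz": 0, "roll": 0},
    {"tx": 0, "ty": 0, "tz": 0, "roll": 0},
    {"tx": 0, "ty": 0, "tz": 0, "roll": 0},
    {"tx": 0, "ty": 0, "tz": 0, "roll": 0},
    {"tx": 0, "ty": 0, "tz": 0, "roll": 0}
  ]
}}

```text
clock: 7.37
tcp_pos: [572.7, -6.6, 151.2]
tool_rot: [[-1.0, 0.002, 0.003], [0.002, 1.0, -0.0], [-0.003, -0.0, -1.0]]
ft_force: [-1.0, 0.5, 6.5]
finger_gap: 55.3
```

Call:
{"method": "arm_command", "body": {
  "steps": [
    {"tx": 0, "ty": 0, "tz": -0.4, "roll": 0},
    {"tx": 0, "ty": 0, "tz": -0.5, "roll": 0},
    {"tx": 0, "ty": 0, "tz": -0.5, "roll": 0},
    {"tx": 0, "ty": 0, "tz": -0.5, "roll": 0},
    {"tx": 0, "ty": 0, "tz": -0.3, "roll": 0},
    {"tx": 0, "ty": 0, "tz": 0, "roll": 0},
    {"tx": 0, "ty": 0, "tz": 0, "roll": 0},
    {"tx": 0, "ty": 0, "tz": 0, "roll": 0}
  ]
}}

```text
clock: 8.03
tcp_pos: [570.8, -6.5, 170.7]
tool_rot: [[-1.0, 0.002, -0.001], [0.002, 1.0, 0.0], [0.001, 0.0, -1.0]]
ft_force: [-0.1, 0.5, -2.0]
finger_gap: 55.3
```

```bash
python3 - <<'E'
from h import *
to((572.7,-6.6,173.2),np.pi/2)
f=shot('wrist','g.png');P=cloud(f)
X,Y,Z=P[...,0],P[...,1],P[...,2];h=f['color'].astype(int)
B=(h[...,2]>h[...,0]+30)&(h[...,2]>h[...,1]+10)&(X>480)&(X<600)&(abs(Y+5)<45)
p=P[B&(Z>190)];print(len(p),np.percentile(p,[1,5,50,95,99],axis=0).T)
p=P[B&(Z<120)&(X<560)];print(len(p),np.percentile(p,[1,5,50,95,99],axis=0).T)
E
```

```text
t 8.03 tcp [570.8  -6.5 170.7] F [-0.1  0.5 -2. ] gap 55.3 yawY 1.569 shift cm [-0.2 -0.  -0.2] roll -0.0018
5295 [[566.8 567.3 569.1 578.3 579.3]
 [-31.3 -28.3  -5.7  16.9  20. ]
 [190.2 191.3 199.9 202.  202.7]]
684 [[516.8 518.  530.6 558.9 559.8]
 [-31.7 -30.9   6.6  20.2  20.9]
 [ 87.5  88.1  89.2  90.3  90.6]]
```

View pics/g.png

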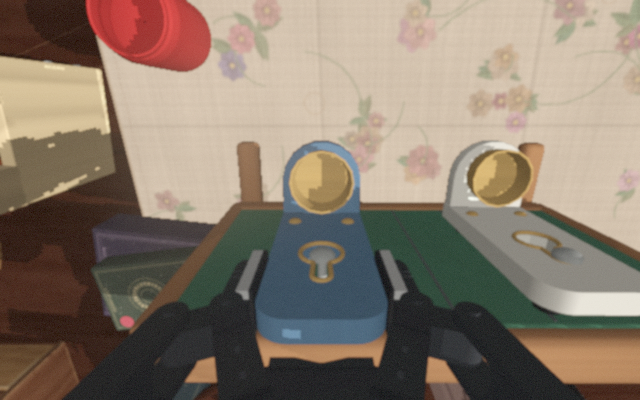

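View 7: held; the stud head at (322,257) is nearly in the wide end. The plate has risen 18 mm, so I'll add 3.5 mm and then draw off.

Call:
{"method": "arm_command", "body": {
  "steps": [
    {"tx": 0, "ty": 0, "tz": -0.35, "roll": 0},
    {"tx": 0, "ty": 0, "tz": 0, "roll": 0},
    {"tx": 0, "ty": 0, "tz": 0, "roll": 0},
    {"tx": 0.4, "ty": 0, "tz": 0, "roll": 0},
    {"tx": 0.5, "ty": 0, "tz": 0, "roll": 0},
    {"tx": 0.5, "ty": 0, "tz": 0, "roll": 0},
    {"tx": 0, "ty": 0, "tz": 0, "roll": 0}
  ]
}}

```text
clock: 8.67
tcp_pos: [555.7, -6.5, 174.1]
tool_rot: [[-1.0, 0.002, -0.002], [0.002, 1.0, 0.0], [0.002, 0.0, -1.0]]
ft_force: [-0.2, 0.8, -4.2]
finger_gap: 55.1
```

Call:
{"method": "arm_command", "body": {
  "steps": [
    {"tx": 0.8, "ty": 0, "tz": 0, "roll": 0},
    {"tx": 1.2, "ty": 0, "tz": 0, "roll": 0},
    {"tx": 2.0, "ty": 0, "tz": 0, "roll": 0},
    {"tx": 2.0, "ty": 0, "tz": 0, "roll": 0},
    {"tx": 1.0, "ty": 0, "tz": 1.0, "roll": 0},
    {"tx": 0, "ty": 0, "tz": 2.0, "roll": 0},
    {"tx": 0, "ty": 0, "tz": 2.0, "roll": 0},
    {"tx": 0, "ty": 0, "tz": 1.5, "roll": 0},
    {"tx": 0, "ty": 0, "tz": 0.5, "roll": 0},
    {"tx": 0, "ty": 0, "tz": 0, "roll": 0},
    {"tx": 0, "ty": 0, "tz": 0, "roll": 0}
  ]
}}

```text
clock: 9.58
tcp_pos: [487.0, -6.4, 104.8]
tool_rot: [[-1.0, 0.002, -0.0], [0.002, 1.0, -0.0], [0.0, -0.0, -1.0]]
ft_force: [0.3, 0.3, -3.5]
finger_gap: 55.1
```

```bash
python3 - <<'E'
from h import *
to((490,-6.5,92),np.pi/2)
f=shot('wrist','h.png');P=cloud(f);np.savez('h.npz',P=P,c=f['color'])
X,Y,Z=P[...,0],P[...,1],P[...,2];h=f['color'].astype(int)
B=(h[...,2]>h[...,0]+30)&(h[...,2]>h[...,1]+10)&(X>400)&(X<560)&(abs(Y+5)<45)
p=P[B&(Z>100)];print(len(p),np.percentile(p,[1,5,50,95,99],axis=0).T)
p=P[B&(Z<50)];print(len(p),np.percentile(p,[1,5,50,95,99],axis=0).T)
q=P[B&(Z>50)&(abs(Y+5)<20)&(X<484+10)];print('tilt dx/dz of front',np.polyfit(q[:,2],q[:,0],1))
E
```

```text
t 9.58 tcp [487.   -6.4 104.8] F [ 0.3  0.3 -3.5] gap 55.1 yawY 1.569 shift cm [-0.3 -0.   1.3] roll -0.0018
4035 [[483.3 483.7 487.8 495.  495.9]
 [-29.8 -26.5  -2.9  17.6  20. ]
 [104.5 114.2 135.  136.2 136.8]]
728 [[433.7 434.5 454.5 482.7 484.1]
 [-30.8 -16.4  13.5  20.6  21.3]
 [ 21.9  22.3  23.4  24.5  24.9]]
tilt dx/dz of front [ -0.1 504.2]
```

Call:
{"method": "arm_command", "body": {
  "steps": [
    {"tx": 0, "ty": 0, "tz": 0.4, "roll": 0},
    {"tx": 0, "ty": 0, "tz": 0.3, "roll": 0},
    {"tx": 0, "ty": 0, "tz": 0.2, "roll": 0},
    {"tx": 0, "ty": 0, "tz": 0.15, "roll": 0},
    {"tx": 0, "ty": 0, "tz": 0, "roll": 0},
    {"tx": 0, "ty": 0, "tz": 0, "roll": 0}
  ]
}}

```text
clock: 10.13
tcp_pos: [487.1, -6.4, 93.8]
tool_rot: [[-1.0, 0.002, -0.0], [0.002, 1.0, 0.0], [0.0, 0.0, -1.0]]
ft_force: [-0.4, -0.5, -3.5]
finger_gap: 55.2
```

Call:
{"method": "arm_command", "body": {
  "steps": [
    {"tx": 0, "ty": 0, "tz": 0.1, "roll": 0},
    {"tx": 0, "ty": 0, "tz": 0, "roll": 0},
    {"tx": 0, "ty": 0, "tz": 0, "roll": 0}
  ]
}}

```text
clock: 10.38
tcp_pos: [487.2, -6.4, 93.0]
tool_rot: [[-1.0, 0.002, -0.0], [0.002, 1.0, -0.0], [0.0, -0.0, -1.0]]
ft_force: [0.1, -0.0, -3.0]
finger_gap: 55.1
```

Call:
{"method": "arm_command", "body": {
  "steps": [
    {"tx": 0, "ty": 0, "tz": 0.07, "roll": 0},
    {"tx": 0, "ty": 0, "tz": 0.06, "roll": 0},
    {"tx": 0, "ty": 0, "tz": 0, "roll": 0},
    {"tx": 0, "ty": 0, "tz": 0, "roll": 0}
  ]
}}

```text
clock: 10.72
tcp_pos: [487.6, -6.4, 92.1]
tool_rot: [[-1.0, 0.002, 0.001], [0.002, 1.0, -0.0], [-0.001, -0.0, -1.0]]
ft_force: [0.3, -0.4, 1.0]
finger_gap: 55.5
```

Call:
{"method": "arm_command", "body": {
  "fingers": 8.5,
  "steps": [
    {"tx": 0, "ty": 0, "tz": 0, "roll": 0},
    {"tx": 0, "ty": 0, "tz": 0, "roll": 0},
    {"tx": 0, "ty": 0, "tz": 0, "roll": 0},
    {"tx": 0, "ty": 0, "tz": 0, "roll": 0},
    {"tx": 0, "ty": 0, "tz": 0, "roll": 0},
    {"tx": 0, "ty": 0, "tz": -2.0, "roll": 0},
    {"tx": 0, "ty": 0, "tz": -3.5, "roll": 0},
    {"tx": 0, "ty": 0, "tz": -3.5, "roll": 0},
    {"tx": 0, "ty": 0, "tz": -3.5, "roll": 0},
    {"tx": 0, "ty": 0, "tz": 0, "roll": 0},
    {"tx": 0, "ty": 0, "tz": 0, "roll": 0}
  ]
}}

```text
clock: 11.63
tcp_pos: [489.4, -6.5, 219.8]
tool_rot: [[-1.0, 0.002, 0.007], [0.002, 1.0, -0.0], [-0.007, -0.0, -1.0]]
ft_force: [-0.3, -0.1, -0.2]
finger_gap: 85.0
```

```bash
python3 - <<'E'
from h import *
to((489,-5,217),0)
f=shot('wrist','i.png');P=cloud(f);np.savez('i.npz',P=P,c=f['color'])
X,Y,Z=P[...,0],P[...,1],P[...,2];h=f['color'].astype(int)
B=(h[...,2]>h[...,0]+30)&(h[...,2]>h[...,1]+10)&(X>400)&(X<560)&(abs(Y+5)<45)
p=P[B&(Z>90)];print(len(p),np.percentile(p,[1,5,50,95,99],axis=0).T)
p=P[B&(Z<40)];print(len(p),np.percentile(p,[1,5,50,95,99],axis=0).T)
# front top edge yaw
t=P[B&(Z>121)];l=cv2.minAreaRect(t[:,:2].astype(np.float32));print('top rect',l)
E
```

```text
t 11.63 tcp [489.4  -6.5 219.8] F [-0.3 -0.1 -0.2] gap 85.0 yawY 1.569 shift cm [0.  0.1 0.3] roll 1.569
864 [[484.9 485.3 490.6 496.1 499.9]
 [-26.7 -24.9  -2.8  18.   20.1]
 [114.3 117.3 122.3 123.6 124.3]]
279 [[435.4 436.4 472.4 483.9 484.3]
 [-31.1 -28.4  13.2  19.8  20.2]
 [  9.    9.4  10.6  11.9  12.4]]
top rect ((451.13385009765625, -5.86808967590332), (43.03223419189453, 91.48141479492188), 89.8883285522461)
```

View pics/i.png

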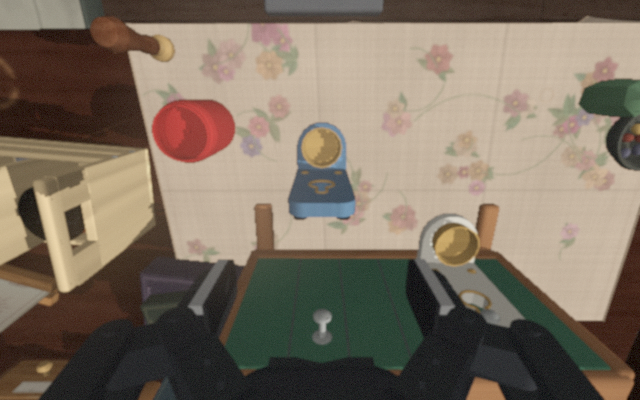

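View 8: the blue sconce stands upright at (322,170), released; the bare stud is at (322,325) and the white sconce is still hanging. I'll roll a quarter turn.

Call:
{"method": "arm_command", "body": {
  "steps": [
    {"tx": 0, "ty": 0, "tz": 0, "roll": 0.1207},
    {"tx": 0, "ty": 0, "tz": 0, "roll": 0.1207},
    {"tx": 0, "ty": 0, "tz": 0, "roll": 0.1207},
    {"tx": 0, "ty": 0, "tz": 0, "roll": 0.1207},
    {"tx": 0, "ty": 0, "tz": 0, "roll": 0.1207},
    {"tx": 0, "ty": 0, "tz": 0, "roll": 0.1207},
    {"tx": 0, "ty": 0, "tz": 0, "roll": 0.1207},
    {"tx": 0, "ty": 0, "tz": 0, "roll": 0.1207},
    {"tx": 0, "ty": 0, "tz": 0, "roll": 0.1207},
    {"tx": 0, "ty": 0, "tz": 0, "roll": 0.1207},
    {"tx": 0, "ty": 0, "tz": 0, "roll": 0.1207},
    {"tx": 0, "ty": 0, "tz": 0, "roll": 0.1207},
    {"tx": 0, "ty": 0, "tz": 0, "roll": 0.1207},
    {"tx": 0, "ty": 0, "tz": 0, "roll": 0},
    {"tx": 0, "ty": 0, "tz": 0, "roll": 0}
  ]
}}

```text
clock: 12.93
tcp_pos: [486.0, -6.3, 214.7]
tool_rot: [[-0.003, 1.0, -0.004], [1.0, 0.003, 0.0], [0.0, -0.004, -1.0]]
ft_force: [-0.3, 1.4, -0.4]
finger_gap: 85.1
```

```bash
python3 - <<'E'
from h import *
to((491,-5,115),0);print(np.array(arm.get_obs()['joints']).round(2))
f=shot('wrist');P=cloud(f)
print(ray(f,(320,200))[0])
X,Y,Z=P[...,0],P[...,1],P[...,2];h=f['color'].astype(int)
B=(h[...,2]>h[...,0]+30)&(h[...,2]>h[...,1]+10)&(X>470)&(X<520)&(abs(Y+5)<45)
p=P[B&(Z>116)];print(len(p),np.percentile(p,[1,5,50,95,99],axis=0).T)
for y in range(-25,20,8):
    q=p[abs(p[:,1]-y)<4];print(y,len(q),np.percentile(q[:,0],[3,97]) if len(q) else '')
# crate
m=(Z>128)&(Z<146)&(X>380)&(X<600)&(Y<-180)&(Y>-500);q=P[m];print('crate',len(q),q.min(0) if len(q) else 0,q.max(0) if len(q) else 0)
E
```

```text
t 12.93 tcp [486.   -6.3 214.7] F [-0.3  1.4 -0.4] gap 85.1 yawY 0.0033 shift cm [ 0.1  0.5 10. ] roll 0.0033
[-0.1 -0.1  2.  -0.   1.2 -0.1]
[486.9  78.2 339.1]
815 [[486.2 487.  491.6 496.5 497.7]
 [-26.5 -23.5   0.6  18.9  20.2]
 [116.3 117.6 122.5 123.7 124.2]]
-25 81 [487.2 497.7]
-17 124 [487.1 496.5]
-9 114 [487.1 495.7]
-1 129 [486.3 496.3]
7 147 [486.3 496.2]
15 183 [486.2 497.7]
crate 0 0 0
```

Call:
{"method": "arm_command", "body": {
  "steps": [
    {"tx": 0.1, "ty": 0.5, "tz": 2.0, "roll": 0.003},
    {"tx": 0, "ty": 0, "tz": 2.5, "roll": 0},
    {"tx": 0, "ty": 0, "tz": 2.5, "roll": 0},
    {"tx": 0, "ty": 0, "tz": 2.0, "roll": 0},
    {"tx": 0, "ty": 0, "tz": 1.0, "roll": 0},
    {"tx": 0, "ty": 0, "tz": 0, "roll": 0},
    {"tx": 0, "ty": 0, "tz": 0, "roll": 0}
  ]
}}

```text
clock: 13.57
tcp_pos: [489.8, -5.3, 115.3]
tool_rot: [[0.002, 1.0, -0.006], [1.0, -0.002, 0.0], [0.0, -0.006, -1.0]]
ft_force: [-5.8, -0.7, -1.8]
finger_gap: 84.9
```

```bash
python3 - <<'E'
from h import *
to((491.5,-5,115),0)
E
```

```text
t 13.57 tcp [489.8  -5.3 115.3] F [-5.8 -0.7 -1.8] gap 84.9 yawY -0.002 shift cm [0.  0.2 0. ] roll -0.002
```

Call:
{"method": "arm_command", "body": {
  "steps": [
    {"tx": 0, "ty": 0.15, "tz": 0, "roll": 0},
    {"tx": 0, "ty": 0, "tz": 0, "roll": 0}
  ]
}}

```text
clock: 13.73
tcp_pos: [490.8, -5.3, 116.6]
tool_rot: [[0.002, 1.0, -0.007], [1.0, -0.002, 0.0], [0.0, -0.007, -1.0]]
ft_force: [-11.8, 0.3, 1.6]
finger_gap: 85.3
```

```bash
python3 - <<'E'
from h import *
to((491.5,-5,115),0)
f=shot('wrist','j.png');P=cloud(f)
X,Y,Z=P[...,0],P[...,1],P[...,2];h=f['color'].astype(int)
B=(h[...,2]>h[...,0]+30)&(h[...,2]>h[...,1]+10)&(X>460)&(X<530)&(abs(Y+5)<45)
p=P[B&(Z>116)];print(len(p),np.percentile(p,[1,5,50,95,99],axis=0).T)
E
```

```text
t 13.73 tcp [490.8  -5.3 116.6] F [-11.8   0.3   1.6] gap 85.3 yawY -0.0022 shift cm [0.  0.1 0.2] roll -0.0022
2225 [[486.1 486.5 491.5 496.6 497.3]
 [-26.  -22.4   1.6  19.   20.3]
 [116.4 117.5 122.5 123.6 124. ]]
```

View pics/j.png

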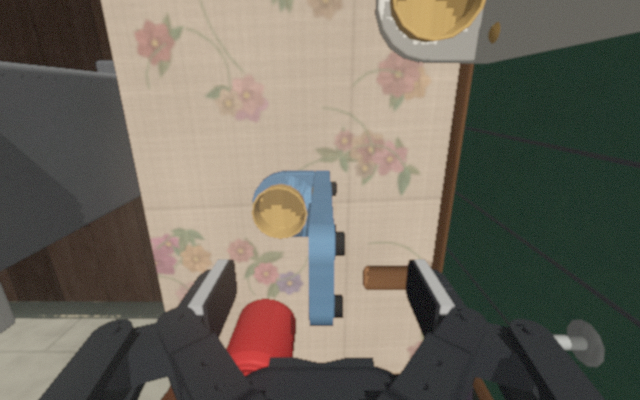

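View 9: the sconce sits between the open fingers, (320,245). The -12 N in x is probably the outer knuckle against the bare stud's head at (580,340). I'll narrow the opening, which draws the knuckle in.

Call:
{"method": "arm_command", "body": {
  "fingers": 4.2,
  "steps": [
    {"tx": 0, "ty": -0.2, "tz": 0, "roll": 0},
    {"tx": 0, "ty": 0, "tz": 0, "roll": 0},
    {"tx": 0, "ty": 0, "tz": 0, "roll": 0},
    {"tx": 0, "ty": 0, "tz": 0, "roll": 0},
    {"tx": 0, "ty": 0, "tz": 0, "roll": 0}
  ]
}}

```text
clock: 14.2
tcp_pos: [492.7, -5.4, 117.5]
tool_rot: [[0.003, 1.0, 0.002], [1.0, -0.003, -0.0], [-0.0, 0.002, -1.0]]
ft_force: [0.0, -0.3, -0.5]
finger_gap: 42.0
```

```bash
python3 - <<'E'
from h import *
to((491.6,-5,115),0)
E
```

```text
t 14.2 tcp [492.7  -5.4 117.5] F [ 0.  -0.3 -0.5] gap 42.0 yawY -0.0029 shift cm [ 0.  -0.1  0.2] roll -0.0029
```

Call:
{"method": "arm_command", "body": {
  "fingers": 0.6,
  "steps": [
    {"tx": 0, "ty": -0.05, "tz": 0.1, "roll": 0},
    {"tx": 0, "ty": 0, "tz": 0, "roll": 0},
    {"tx": 0, "ty": 0, "tz": 0, "roll": 0},
    {"tx": 0, "ty": 0, "tz": 0, "roll": 0},
    {"tx": 0, "ty": 0, "tz": 0, "roll": 0},
    {"tx": 0, "ty": 0, "tz": 0, "roll": 0},
    {"tx": 0, "ty": 0, "tz": 0, "roll": 0}
  ]
}}

```text
clock: 14.78
tcp_pos: [491.4, -5.4, 115.7]
tool_rot: [[0.003, 1.0, 0.0], [1.0, -0.003, -0.0], [0.0, 0.0, -1.0]]
ft_force: [0.5, -0.9, 0.6]
finger_gap: 11.2
```

```bash
python3 - <<'E'
from h import *
to((491.6,-5,115),0)
f=shot('top');c=f['color'];P=cloud(f)
X,Y,Z=P[...,0],P[...,1],P[...,2]
m=(Z>125)&(Z<150)&(X>400)&(X<580)&(Y<-215)&(Y>-480)
p=P[m]
# four walls: cluster on coordinate along crate
for a in np.deg2rad(np.arange(-12,13,1.)):
    pass
best=None
for a in np.deg2rad(np.arange(-14,14.1,.5)):
    u=p[:,0]*np.sin(a)+p[:,1]*np.cos(a)   # along crate y axis for yaw -a... 
    h,_=np.histogram(u,bins=np.arange(u.min(),u.max()+4,4))
    s=(h**2).sum()
    if best is None or s>best[0]:best=(s,a,h,u.min())
print(best)
k=(c.astype(int).max(2)-c.astype(int).min(2)<40)&(Z>2)&(Z<25)&(X>430)&(X<550)&(Y<-290)&(Y>-390)
q=P[k];print('felt',len(q),q.mean(0),cv2.minAreaRect(q[:,:2].astype(np.float32)))
np.savez('top.npz',P=P,c=c)
E
```

```text
t 14.78 tcp [491.4  -5.4 115.7] F [ 0.5 -0.9  0.6] gap 11.2 yawY -0.0031 shift cm [0.  0.  0.1] roll -0.0031
(np.int64(14826), np.float64(0.06981317007977318), array([15, 45, 68,  2,  0,  0,  0,  0,  0,  0,  0,  0,  0,  0,  0,  0,  0,
        0,  1, 22, 60,  0,  0,  0,  0,  0,  0,  0,  0,  0,  0,  0,  0,  0,
        0,  0,  0, 22, 52,  1,  0,  0,  0,  0,  0,  0,  0,  0,  0,  0,  0,
        0,  0,  0,  0, 25,  7]), np.float64(-401.9136837777992))
felt 300 [ 490.6 -334.6   10.4] ((485.9219665527344, -341.2394714355469), (96.67518615722656, 107.24697875976562), 89.96377563476562)
```

Gripped (11.2 mm). The crate's yaw is about -4° and the empty bay's centre about (490,-321). Now lift, turn and traverse.

Call:
{"method": "arm_command", "body": {
  "steps": [
    {"tx": 0, "ty": 0, "tz": -0.5, "roll": 0},
    {"tx": 0, "ty": 0, "tz": -1.5, "roll": 0},
    {"tx": 0, "ty": -0.5, "tz": -3.0, "roll": 0},
    {"tx": 0, "ty": 0, "tz": -3.5, "roll": 0},
    {"tx": 0, "ty": 0, "tz": -3.5, "roll": 0.033},
    {"tx": 0, "ty": 0, "tz": -3.5, "roll": 0.034},
    {"tx": -1.6, "ty": 0.4, "tz": -1.5, "roll": 0},
    {"tx": -3.0, "ty": 0.6, "tz": 0, "roll": 0},
    {"tx": -3.0, "ty": 0.6, "tz": 0, "roll": 0},
    {"tx": -3.0, "ty": 0.6, "tz": 0, "roll": 0},
    {"tx": -3.0, "ty": 0.6, "tz": 0, "roll": 0},
    {"tx": -3.0, "ty": 0.6, "tz": 0, "roll": 0},
    {"tx": -3.0, "ty": 0.6, "tz": 0, "roll": 0},
    {"tx": -3.0, "ty": 0.6, "tz": 0, "roll": 0},
    {"tx": -3.0, "ty": 0.6, "tz": 0, "roll": 0},
    {"tx": -3.0, "ty": 0, "tz": 0, "roll": 0},
    {"tx": -2.0, "ty": 0, "tz": 0, "roll": 0},
    {"tx": -1.0, "ty": 0, "tz": 0, "roll": 0},
    {"tx": 0, "ty": 0, "tz": 0, "roll": 0},
    {"tx": 0, "ty": 0, "tz": 0, "roll": 0}
  ]
}}

```text
clock: 16.5
tcp_pos: [515.5, -323.6, 284.9]
tool_rot: [[0.071, 0.997, -0.001], [0.997, -0.071, 0.002], [0.002, -0.001, -1.0]]
ft_force: [0.0, 0.4, -2.4]
finger_gap: 10.8
```

```bash
python3 - <<'E'
from h import *
to((515,-323,285),-.07)
f=shot('wrist','k.png');P=cloud(f);np.savez('k.npz',P=P,c=f['color'])
print(ray(f,(320,200))[0])
X,Y,Z=P[...,0],P[...,1],P[...,2];h=f['color'].astype(int)
p=P[(Z>132)&(Z<144)&(X>400)&(X<580)&(Y<-180)&(Y>-480)]
best=None
for a in np.deg2rad(np.arange(-10,10.1,.5)):
    u=p[:,0]*np.sin(a)+p[:,1]*np.cos(a)
    hh,e=np.histogram(u,bins=np.arange(-420,-120,2));s=(hh.astype(float)**2).sum()
    if best is None or s>best[0]:best=(s,a,hh,e)
s,a,hh,e=best;print(np.rad2deg(a),[(int(x),int(n)) for x,n in zip(e,hh) if n>30])
v=p[:,0]*np.cos(a)-p[:,1]*np.sin(a);print('v',np.percentile(v,[.5,2,50,98,99.5]))
B=(h[...,2]>h[...,0]+30)&(h[...,2]>h[...,1]+10)&(abs(X-500)<80)&(abs(Y+323)<60)
b=P[B];print('blue',len(b),np.percentile(b,[1,50,99],axis=0))
g=(h.max(2)-h.min(2)<30)&(Z>3)&(Z<20)&(X>430)&(X<560)&(Y<-270)&(Y>-370)
q=P[g];print('felt',len(q),np.percentile(q,[1,50,99],axis=0) if len(q) else '')
E
```

```text
t 16.5 tcp [ 515.5 -323.6  284.9] F [ 0.   0.4 -2.4] gap 10.8 yawY -0.071 shift cm [ 0.1 -0.1 -0. ] roll -0.001
[ 522.3 -239.5  409.5]
4.0 [(-394, 34), (-392, 33), (-322, 41), (-254, 143), (-252, 202), (-250, 247), (-248, 42), (-184, 31), (-182, 318), (-180, 326), (-178, 241), (-176, 334), (-174, 76)]
v [474.9 477.6 523.1 568.1 570.7]
blue 4796 [[ 467.  -346.6  173.9]
 [ 515.3 -303.6  285.2]
 [ 523.6 -294.1  295.5]]
felt 814 [[ 464.2 -350.1    7.7]
 [ 506.7 -324.5    9.8]
 [ 538.3 -312.7   11.5]]
```

View pics/k.png

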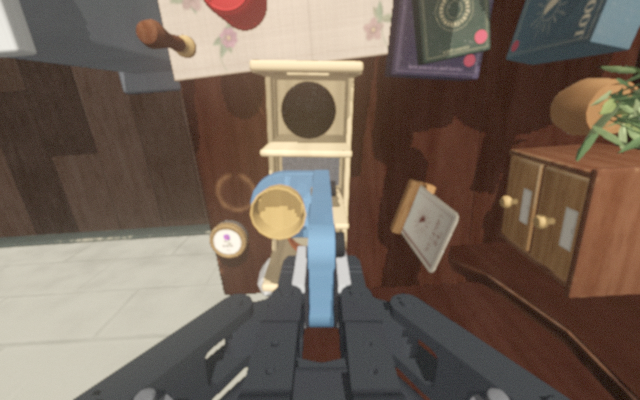

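View 10: the held sconce is above the middle (grey felt) bay, with the lidded jar at (308,110). Checking the sconce's pose in crate coordinates.

```bash
python3 - <<'E'
from h import *
d=np.load('k.npz');P=d['P'];h=d['c'].astype(int);X,Y,Z=P[...,0],P[...,1],P[...,2];a=.0698
u=X*np.sin(a)+Y*np.cos(a);v=X*np.cos(a)-Y*np.sin(a)
B=(h[...,2]>h[...,0]+15)&(h[...,2]>h[...,1]+5)&(abs(X-500)<80)&(abs(Y+323)<60)
for z0,z1 in((165,172),(172,180),(180,200),(200,230),(230,260),(260,285),(285,293),(293,299)):
    m=B&(Z>z0)&(Z<z1)
    if m.sum()>10:print(z0,m.sum(),'u',np.percentile(u[m],[1,50,99]),'v',np.percentile(v[m],[1,10,50,90,99]),'zmax',Z[m].max())
cup=(h[...,0]>h[...,2]+40)&(Z>175)&(Z<210)&(abs(u+287)<40);print('cup u',np.percentile(u[cup],[1,50,99]),'v',np.percentile(v[cup],[1,50,99]),np.percentile(Z[cup],99))
E
```

```text
165 44 u [-262.1 -258.8 -258.5] v [497.5 509.8 523.8 538.6 541.8] zmax 171.6171311332379
172 644 u [-313.2 -265.4 -258.5] v [482.8 492.1 519.1 528.5 540.9] zmax 179.99966972255854
180 655 u [-312.6 -266.6 -258.5] v [482.7 493.  522.  538.  544.8] zmax 199.91993966443718
200 228 u [-259.2 -258.8 -258.3] v [531.1 532.3 537.  541.8 542.9] zmax 229.9990498660321
230 350 u [-259.4 -258.9 -258.5] v [531.2 532.4 537.4 541.8 542.9] zmax 259.9222953397138
260 604 u [-274.9 -259.2 -258.5] v [530.8 532.3 537.4 542.5 544.1] zmax 284.9974304631542
285 2354 u [-309.3 -279.2 -261. ] v [531.6 532.6 537.4 542.  543.9] zmax 292.9980175840377
293 96 u [-300.4 -280.5 -272.8] v [531.7 531.8 537.7 542.8 543.2] zmax 298.9658720541988
cup u [-306.8 -290.  -266.4] v [484.1 502.8 523.6] 196.79908208463948
```

The sconce's u = -286.7 (bay -286.5). It needs +9 mm in depth, and the plate is plumb. Lowering in stages.

Call:
{"method": "arm_command", "body": {
  "steps": [
    {"tx": 0, "ty": 0.5, "tz": 0, "roll": 0},
    {"tx": 0, "ty": 0.4, "tz": 0.3, "roll": 0},
    {"tx": 0, "ty": 0, "tz": 1.2, "roll": 0},
    {"tx": 0, "ty": 0, "tz": 1.2, "roll": 0},
    {"tx": 0, "ty": 0, "tz": 1.2, "roll": 0},
    {"tx": 0, "ty": 0, "tz": 1.2, "roll": 0},
    {"tx": 0, "ty": 0, "tz": 0.9, "roll": 0},
    {"tx": 0, "ty": 0, "tz": 0, "roll": 0},
    {"tx": 0, "ty": 0, "tz": 0, "roll": 0}
  ]
}}

```text
clock: 17.3
tcp_pos: [524.2, -324.5, 224.2]
tool_rot: [[0.07, 0.998, -0.002], [0.998, -0.07, 0.001], [0.001, -0.002, -1.0]]
ft_force: [0.0, -1.0, -2.6]
finger_gap: 11.0
```

```bash
python3 - <<'E'
from h import *
a=.0698
to((np.cos(a)*546.4-np.sin(a)*286.5,-np.cos(a)*286.5-np.sin(a)*546.4,127),-a)
f=shot('wrist','l.png');P=cloud(f);h=f['color'].astype(int);X,Y,Z=P[...,0],P[...,1],P[...,2]
u=X*np.sin(a)+Y*np.cos(a);v=X*np.cos(a)-Y*np.sin(a)
w=(Z>132)&(Z<143)&(v>480)&(v<570)
for lo,hi in((-260,-242),(-190,-168),(-335,-315)):
    m=w&(u>lo)&(u<hi)&(h[...,0]>h[...,2]+15)
    if m.sum()>10:print('wall',m.sum(),np.percentile(u[m],[1,50,99]))
m=(Z>132)&(Z<143)&(u>-200)&(u<-165);print('v',np.percentile(v[m],[1,99]))
B=(h[...,2]>h[...,0]+15)&(h[...,2]>h[...,1]+5)&(abs(u+286)<45)&(abs(v-520)<60)&(Z>95)
m=B&(Z>150);print('blue u',np.percentile(u[m],[1,99]),'v',np.percentile(v[m],[1,50,99]))
E
```

```text
t 17.3 tcp [ 524.2 -324.5  224.2] F [ 0.  -1.  -2.6] gap 11.0 yawY -0.0703 shift cm [0.1 0.1 9.7] roll -0.0005
wall 1017 [-253.9 -250.4 -247.5]
wall 2153 [-182.5 -178.  -173. ]
wall 445 [-325.3 -320.8 -319. ]
v [478.3 570.4]
blue u [-307.6 -258.9] v [540.  546.2 552.6]
```

Call:
{"method": "arm_command", "body": {
  "steps": [
    {"tx": 0, "ty": 0, "tz": 1.0, "roll": 0},
    {"tx": 0, "ty": 0, "tz": 1.2, "roll": 0},
    {"tx": 0, "ty": 0, "tz": 1.2, "roll": 0},
    {"tx": 0, "ty": 0, "tz": 1.2, "roll": 0},
    {"tx": 0, "ty": 0, "tz": 1.2, "roll": 0},
    {"tx": 0, "ty": 0, "tz": 1.2, "roll": 0},
    {"tx": 0, "ty": 0, "tz": 1.0, "roll": 0},
    {"tx": 0, "ty": 0, "tz": 0.7, "roll": 0},
    {"tx": 0, "ty": 0, "tz": 0.3, "roll": 0},
    {"tx": 0, "ty": 0, "tz": 0, "roll": 0},
    {"tx": 0, "ty": 0, "tz": 0, "roll": 0}
  ]
}}

```text
clock: 18.27
tcp_pos: [525.2, -325.0, 135.9]
tool_rot: [[0.07, 0.998, 0.0], [0.998, -0.07, -0.0], [-0.0, 0.0, -1.0]]
ft_force: [-0.5, 0.2, -1.9]
finger_gap: 11.2
```

Call:
{"method": "arm_command", "body": {
  "steps": [
    {"tx": 0, "ty": 0, "tz": 0.3, "roll": 0},
    {"tx": 0, "ty": 0, "tz": 0.25, "roll": 0},
    {"tx": 0, "ty": 0, "tz": 0.15, "roll": 0},
    {"tx": 0, "ty": 0, "tz": 0, "roll": 0},
    {"tx": 0, "ty": 0, "tz": 0, "roll": 0}
  ]
}}

```text
clock: 18.68
tcp_pos: [524.9, -324.9, 128.7]
tool_rot: [[0.07, 0.998, -0.0], [0.998, -0.07, 0.0], [0.0, -0.0, -1.0]]
ft_force: [0.0, 0.0, -3.8]
finger_gap: 11.0
```

Call:
{"method": "arm_command", "body": {
  "steps": [
    {"tx": 0, "ty": 0, "tz": 0.08, "roll": 0},
    {"tx": 0, "ty": 0, "tz": 0.07, "roll": 0},
    {"tx": 0, "ty": 0, "tz": 0, "roll": 0},
    {"tx": 0, "ty": 0, "tz": 0, "roll": 0}
  ]
}}

```text
clock: 19.02
tcp_pos: [524.9, -324.9, 127.1]
tool_rot: [[0.07, 0.998, -0.0], [0.998, -0.07, 0.0], [0.0, -0.0, -1.0]]
ft_force: [-0.6, -0.3, -2.8]
finger_gap: 10.9
```

Call:
{"method": "arm_command", "body": {
  "steps": [
    {"tx": 0, "ty": 0, "tz": 0.06, "roll": 0},
    {"tx": 0, "ty": 0, "tz": 0.06, "roll": 0},
    {"tx": 0, "ty": 0, "tz": 0, "roll": 0},
    {"tx": 0, "ty": 0, "tz": 0, "roll": 0}
  ]
}}

```text
clock: 19.35
tcp_pos: [525.2, -325.0, 126.8]
tool_rot: [[0.07, 0.998, 0.001], [0.998, -0.07, -0.0], [-0.0, 0.001, -1.0]]
ft_force: [-0.0, 1.4, 2.7]
finger_gap: 11.0
```

Contact (+2.7 N). Release and rise.

Call:
{"method": "arm_command", "body": {
  "fingers": 4.0,
  "steps": [
    {"tx": 0, "ty": 0, "tz": 0, "roll": 0},
    {"tx": 0, "ty": 0, "tz": 0, "roll": 0},
    {"tx": 0, "ty": 0, "tz": 0, "roll": 0},
    {"tx": 0, "ty": 0, "tz": 0, "roll": 0},
    {"tx": 0, "ty": 0, "tz": -1.0, "roll": 0},
    {"tx": 0, "ty": 0, "tz": -2.0, "roll": 0},
    {"tx": 0, "ty": 0, "tz": -3.5, "roll": 0},
    {"tx": 0, "ty": 0, "tz": -3.5, "roll": 0},
    {"tx": 0, "ty": 0, "tz": -3.5, "roll": 0},
    {"tx": 0, "ty": 0, "tz": -2.0, "roll": 0},
    {"tx": 0, "ty": 0, "tz": 0, "roll": 0},
    {"tx": 0, "ty": 0, "tz": 0, "roll": 0}
  ]
}}

```text
clock: 20.35
tcp_pos: [525.9, -325.5, 284.0]
tool_rot: [[0.07, 0.998, 0.004], [0.998, -0.07, -0.003], [-0.003, 0.004, -1.0]]
ft_force: [-1.6, 0.6, -0.9]
finger_gap: 39.9
```

```bash
python3 - <<'E'
from h import *
a=.0698
to((525,-325,290),-a)
f=shot('wrist','m.png');P=cloud(f);h=f['color'].astype(int);X,Y,Z=P[...,0],P[...,1],P[...,2]
u=X*np.sin(a)+Y*np.cos(a);v=X*np.cos(a)-Y*np.sin(a)
B=(h[...,2]>h[...,0]+15)&(h[...,2]>h[...,1]+5)&(abs(u+286)<45)&(abs(v-520)<60)
for lo,hi in((10,40),(60,120),(125,142)):
    m=B&(Z>lo)&(Z<hi)
    if m.sum()>9:print(lo,m.sum(),'u',np.percentile(u[m],[1,99]),'v',np.percentile(v[m],[1,50,99]),'z',np.percentile(Z[m],[50,99]))
t=shot('top');s=shot('scene')
o=[cv2.resize(x[:,:,::-1],(400,w)) for x,w in((f['color'],250),(t['color'][130:260,160:480],163),(s['color'][150:280,230:410],289)) ]
L=np.vstack([o[0],o[1]]);R=np.vstack([o[2],np.zeros((413-289,400,3),np.uint8)])
cv2.imwrite('pics/n.png',np.hstack([L,R]))
E
```

```text
t 20.35 tcp [ 525.9 -325.5  284. ] F [-1.6  0.6 -0.9] gap 39.9 yawY -0.0701 shift cm [ 0.1 -0.1 -0.6] roll -0.0003
10 98 u [-313.8 -277.2] v [522.7 535.2 555.4] z [21.9 36. ]
125 655 u [-310.8 -261.2] v [541.  547.6 554.3] z [133.4 135.1]
```

View pics/n.png

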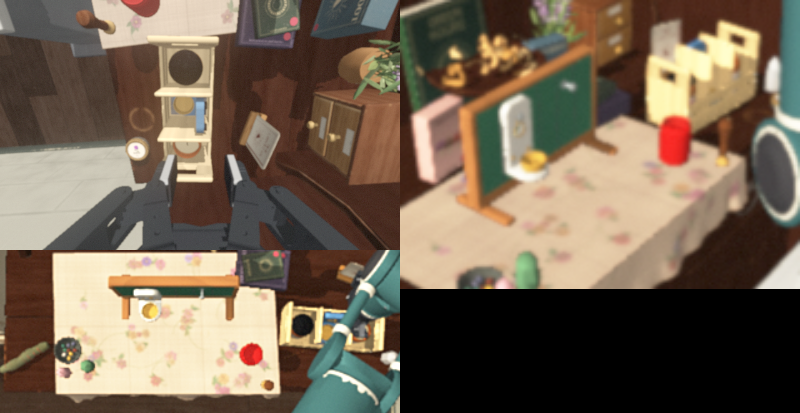

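View 11: the blue sconce stands in the middle bay with its top at z = 135, as expected on the felt. Everything else is in place and the gripper is clear. Handing in.

```bash
python3 -c "
from h import *
print(arm.job_done())"
```

```text
the job is handed in; nothing more can be done
None
```

The blue sconce now stands upright on the grey felt in the crate's middle bay, and I handed the job in at about 20.5 s of the 64 s allowed.

- **Taking it off the board:** I gripped it by its side edges and raised it until the stud's head was in the wide end of the keyhole. I then drew it forward, lowered it onto the cloth until it touched, and let go.
- **Into the crate:** I took it again front to back by the top of its plate and lowered it into the bay until it touched the felt. Then I released it and lifted the gripper clear.
- **Last checks:** its top is at z ≈ 135 mm, which is what it should be standing on the felt. It is centred to about 1 mm across the bay and in depth. In the last pictures the white sconce is still hanging, and the jars, red look-alike and other things I could see are where they were; the arm hid part of the crate from above.
- **What went less than smoothly:**
  - My first move call was refused because of its format, so nothing moved.
  - The first lift raised the sconce only 18 mm, so I added 3.5 mm before drawing it off.
  - On the second approach the open gripper pressed on something with about 12 N, probably the bare stud. Narrowing the opening brought the force to zero before I gripped.

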